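# Release the charged battery pack from its dock and lay it in the tray

## Task

The battery pack is locked in its charging dock by a spring latch: push in the green button under the pack's overhanging front until the pack pops up, and take your hand away. Then lift the pack out and set it down gently, upright, in the yellow tray; do not drop it, and do not push the other things on the bench about.

Things in the scene. Friction and masses are not known exactly. Their poses are not given: they have to be found in the camera images.
- dock: Grey charging dock fixed to the bench, black foot 100 x 116 mm. Origin: on the bench under the middle of the seated pack; +x points from its front (button side, facing the robot's right) to its back, z up. Upright front face at x = -14 mm, so the seated pack overhangs it by 24 mm. Low walls up to z = 108 mm at y = +-32.5 to 40 mm and at x = 39 to 50 mm; front open.
- seat (a point): Middle of the dock's seat, 90 mm above the bench, where the pack's origin is while locked; axes as the dock's. A spring of 8 to 9 N under the pack pushes it up and the latch's hook holds it down. When the hook lets go, the pack rises 13 mm by itself and stays there, loose; the latch then cannot catch it again.
- button_face (a point): Centre of the outer face of the green latch button, 34 mm wide x 24 mm high, under the pack's overhang: dock x = -28 mm, y = 0, z = 40 mm when out, i.e. 10 mm behind the pack's front end and 50 mm below its underside, so only a tool tilted from vertical reaches it. Moves with the button. Push it level, straight into the dock (dock +x).
- latch (a joint): Travel of the latch button in m: 0 out (locked), 0.010 pushed fully in (hard stop); a spring returns it (2 N at the start, 7 N at the end, plus up to about 5 N of hook friction). The hook lets go of the pack at about 0.006.
- pack: Black battery pack with a red top piece, 76 mm long (x) x 62 mm wide (y: grasp across this), about 0.4 kg. Origin: centre of its underside, z up. The lowest 14 mm are a slotted shoe; flat sides to grip from z = 14 to 59 mm; the red piece on top reaches 66 mm. Seated, its axes are the dock's and its front (-x) end overhangs the dock. The small red square on one face is no button.
- tray: Yellow sorting tray, loose, 144 mm (its x) x 204 mm (its y), rim 23 mm high, rim walls 8 mm thick, so the floor inside is 128 x 188 mm; floor 2 mm thick. Origin: centre of its underside, z up.
- glue_bottle: White glue bottle, 57 mm in diameter, 155 mm tall, standing; bystander. Origin: centre of its underside.
- tape_measure: Yellow tape measure, 38 x 80 x 62 mm, bystander. Origin: centre of its underside.
- parts_tin: White round lidded tin, 73 mm in diameter, 32 mm high, bystander. Origin: centre of its underside.
Mind the look-alikes: they are no part of the job. There is more than one size of the pack; the job needs the smallest.

How it is judged:
On the way, in this order (a step that is already met when the one before it is completed fails the run):
1. the latch is released: the pack has popped up 9 to 18 mm above its seat, still between the dock's walls, with the fingers off it (z of pack in the frame of dock between 0.099 and 0.108 m and horizontal distance between pack and dock below 0.012 m and contact force between pack and the fingers below 0.3 N), for 0.2 s.
2. the pack is lifted more than 30 mm above its seat (z of pack in the frame of dock above 0.12 m), for 0.1 s.
At the end, for the whole second after the job is handed in: The pack stands on its shoe flat on the tray's floor (underside within 6 mm of the tray's underside level, upright within 0.08 rad, centre within 40 mm along the tray's short side and 70 mm along its long side of the tray's centre), the tray lies flat on the bench, both at rest, the pack released (z of pack in the frame of tray between -0.002 and 0.006 m and x of pack in the frame of tray between -0.04 and 0.04 m and y of pack in the frame of tray between -0.07 and 0.07 m and angle between pack's own z axis and vertical below 0.08 rad and height (world z) of tray below 0.006 m and angle between tray's own z axis and vertical below 0.05 rad and linear speed of each of pack, tray below 0.02 m/s and contact force between pack and the fingers below 0.3 N); the robot touches nothing.
It fails at once if the pack is let go more than about 20 mm above the tray's floor (horizontal distance between pack and tray below 0.12 m and z of pack in the frame of tray above 0.022 m and contact force between pack and the fingers below 0.3 N).
It fails at once if the glue bottle is moved more than 25 mm (distance of glue_bottle from where it was at the start of the episode above 0.025 m).
It fails at once if the tape measure is moved more than 25 mm (distance of tape_measure from where it was at the start of the episode above 0.025 m).
It fails at once if the parts tin is moved more than 25 mm (distance of parts_tin from where it was at the start of the episode above 0.025 m).
It also fails if it takes over 54 s, if anything falls off the work surface, if the arm or the gripper's body presses on something with over 40 N, if the wrist force passes 120 N, or if a joint passes its speed limit or range.

## Robot

A 7-joint arm with a two-finger parallel gripper is mounted at the origin on a cart in front of the work surface, level with it; the furniture and walls round the work are solid. World frame = base frame: x ahead of the robot, y to its left, z up, the work surface at z = 0. Lengths are in m, angles in rad, forces in N, time in s.
With the tool pointing down it reaches from about 0.4 to 0.875 m from the base axis. Payload 6.5 kg.
Tool frame: the origin (TCP) lies at the very end of the fingers, on their centre line; the grasp point (between the pads) lies 19 mm behind it; z points along the fingers, y is the line along which they close (so a half turn about z gives the same grasp; the last joint's range is limited). The gripper opens to 88 mm and grips with 3 to 60 N. Pads are 18 mm wide; open, the fingers measure 123 mm over their backs; the gripper's body (75 mm by 187 mm) begins 45 mm behind the grasp point.
Start: joints at [1.064, 0.536, -0.004, 1.538, 0.003, 1.067, -0.071], TCP at [0.277, -0.588, 0.239] pointing down, gripper open.
Joint ranges: [-2.7, 2.7], [-0.37, 2.16], [-1.27, 1.26], [0.24, 2.4], [-1.31, 4.45], [0.19, 1.91], [-2.76, 2.76]. Speed limits (rad/s): [2.39, 2.39, 3.14, 3.14, 3.14, 3.14, 3.14].

## Interface

Orientations are given as a unit quaternion [x, y, z, w].
In Python, from station import robot, imaging gives the robot as it stands. The module is installed in compiled form; this text tells all that it offers.
- The arm moves only by the tool send_rows, never from a script. Its argument "moves" is a list that holds one entry, the list of rows, each a list of 7 numbers: the turn, a rotation vector about the world's x, y, z in units of 180 degrees (1.0 is 180 degrees), then the shift along the world's x, y, z in units of 400 mm (1.0 is 400 mm), then the gripper's target within -1 to 1 (fully open at 1, half-way at 0, shut at -1). In form: [[[ax, ay, az, dx, dy, dz, hand], ...]]. A call has 1 to 5 rows; each row shifts and turns the commanded pose from where the row before left it; what a row does not reach is not made up. A row lasts 1/8 s, in which the tool goes at most 62.5 mm and 10.7 degrees, less where a joint would pass 70% of its speed; a pose out of reach is approached as far as the arm can. A call with a number of a shift or a turn outside -1 to 1 is refused whole. A call with a gripper value outside its range is refused whole. The fingers move at their own pace and stop on an object; "newtons" is the grip in N (left out, the last holds). Time passes only in rows, so rows that do not move let the fingers close. It gives the time, the measured TCP pose, the force, the opening and the grip force at its end, in the units of the state.
- robot.get_state(): the state, without advancing time (a new reading comes with each control period).
- imaging.snapshot(name): name is "side" or "top" or "wrist"; returns the picture (400x640x3 uint8, blue, green, red); there is no depth.
- imaging.camera_info(name): a dict with "fx", "fy", "cx", "cy" (pixels), "k1" (the pictures are not rectified: a ray, as slopes to the right and down, at radius r is drawn at 1 + k1 r^2 times it, then the intrinsics apply), "rvec" (rotation vector, rad) and "tvec" (3), from world to camera coordinates, as OpenCV has them; the wrist camera has in their place "mount" (4x4, takes a point from camera to tool coordinates, whose origin is the TCP and whose axes are the flange's). Camera axes: x right, y down, z forward; pixel columns grow to the right and rows downward; lengths in m; the calibration is good to about 2 mm. A picture is of the moment at which its call begins: read the wrist's pose just before it. camera_info takes no time and is no camera call.
- robot.sign_off(): hands the job in; it is judged then, once.
The state is a dict: "clock": time; "joints": joint angles; "joint_velocities": joint speeds; "effort": joint torques, N m; "ee_pos": TCP position; "orientation": TCP orientation; "contact_force": force on the tool from outside, world axes, zero at the start; "torque": the same for the moment, N m; "opening": finger opening in m; "grasp_force": force on a finger pad.
Only numpy, scipy, OpenCV 4.12 (cv2) and the standard library are available. Lean on these libraries where they do the work, as an engineer would, in place of code of your own. Each camera call takes 0.05 s, during which the arm holds its last target. There are 200 camera calls.

## Working session

There is one attempt and no reset: what is moved stays moved. The work goes in short steps, Python scripts to look and compute and a tool call to move; the robot and the scene stay as the last step left them, time stands still between calls to the robot, and variables do not carry over. Pictures are saved under pics/ and viewed, at most 10 in all, crops included, and the job is handed in when it is done.

Besides the shell and the picture viewer there is one more tool, called after "Request:" as name(argument=value, ...), one argument or row to a line, values as JSON. send_rows: Moves the arm, as the interface text tells. Shifts and turns lie within -1 to 1; 1 stands for 400 mm of shift or 180 degrees of turn. Its arguments: {"type":"object","properties":{"moves":{"type":"array","items":{"type":"array","items":{"type":"array","items":{"type":"number","minimum":-1,"maximum":1}}}},"newtons":{"type":"number"}},"required":["moves"]}

```bash
mkdir -p pics; python3 - <<'E'
from station import robot, imaging
import cv2,numpy as np
s=robot.get_state();print(s)
for n in ("top","side"):
    im=imaging.snapshot(n);cv2.imwrite(f"pics/{n}0.png",im);print(n,imaging.camera_info(n))
print(imaging.camera_info("wrist"))
E
```

```text
{'clock': 0.0, 'joints': array([ 1.06378443,  0.53717516, -0.00445469,  1.5388829 ,  0.0025987 ,
        1.06730631, -0.07121461]), 'joint_velocities': array([-0.00121498,  0.00183836,  0.00027567,  0.00063049,  0.00053897,
       -0.00094143,  0.00055881]), 'effort': array([-4.68774101e-05, -5.70994663e+01,  9.90594663e-01, -2.51606441e+01,
       -5.63178048e-02,  1.80069020e-02,  1.35296264e-04]), 'ee_pos': array([ 0.27706229, -0.58729779,  0.23782929]), 'orientation': array([ 9.75800687e-01,  2.18660101e-01, -2.51246483e-04, -8.46464428e-04]), 'contact_force': array([-0.11329788,  0.32189571, -0.92425556]), 'torque': array([-0.01216507, -0.03025673,  0.01230161]), 'grasp_force': 0.0, 'opening': 0.08810537519712659}
top {'fx': 380.7665200942306, 'fy': 380.7665200942306, 'cx': 317.12845635641264, 'cy': 193.82693610444193, 'k1': -0.06216180581435843, 'rvec': array([ 2.20181021, -1.99803569,  0.22296273]), 'tvec': array([-0.05285076,  0.51448491,  0.99036469])}
side {'fx': 498.82899144049696, 'fy': 498.82899144049696, 'cx': 314.2414079284533, 'cy': 192.71101709565158, 'k1': -0.04901230053013574, 'rvec': array([ 1.14868265, -2.31643647,  1.01366146]), 'tvec': array([0.31620259, 0.35391227, 1.12722002])}
{'fx': 360.665688736372, 'fy': 360.665688736372, 'cx': 320.1353631684808, 'cy': 198.364435778292, 'k1': -0.0674870582586736, 'mount': array([[ 7.45952933e-04, -9.66818781e-01, -2.55462106e-01,
         6.45022504e-02],
       [ 9.99999328e-01,  9.47848772e-04, -6.67204872e-04,
        -1.34684669e-03],
       [ 8.87205645e-04, -2.55461437e-01,  9.66818839e-01,
        -1.45993269e-01],
       [ 0.00000000e+00,  0.00000000e+00,  0.00000000e+00,
         1.00000000e+00]])}
```

View pics/top0.png

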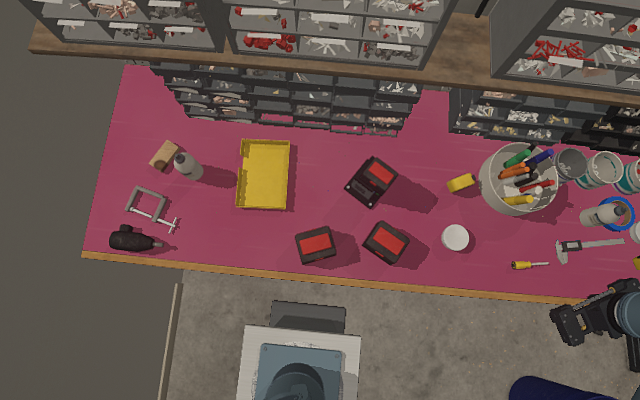

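View pics/side0.png

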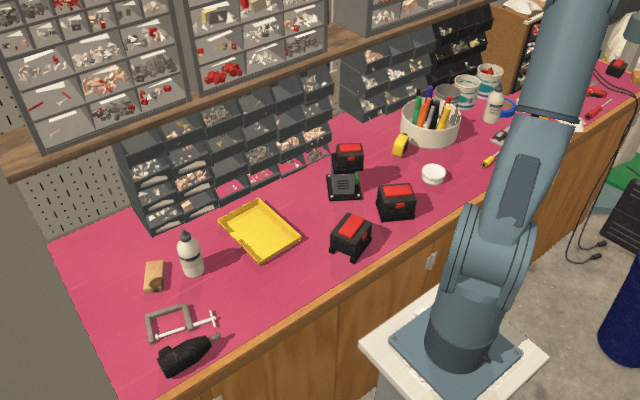

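Candidates for the pack: top (316,245), a pack standing on the bench; (386,243), another standing on the bench; and (376,178), a pack sitting on the grey dock. I choose the docked one and check it in a close crop.

```bash
cat > h.py <<'E'
import numpy as np,cv2
from scipy.spatial.transform import Rotation as R
from station import robot,imaging
def cam(n,st=None):
    c=imaging.camera_info(n)
    if n=="wrist":
        M=np.array(c["mount"]);Rt=R.from_quat(st["orientation"]).as_matrix()
        return c,Rt@M[:3,:3],Rt@M[:3,3]+st["ee_pos"]
    Rw=cv2.Rodrigues(np.array(c["rvec"]))[0].T
    return c,Rw,-Rw@np.array(c["tvec"])
def K(c): return np.array([[c["fx"],0,c["cx"]],[0,c["fy"],c["cy"]],[0,0,1.]]),np.array([c["k1"],0,0,0.])
def rays(n,px,st=None):
    c,Rw,o=cam(n,st);k,d=K(c)
    u=cv2.undistortPoints(np.array(px,float).reshape(-1,1,2),k,d).reshape(-1,2)
    return o,(Rw@np.c_[u,np.ones(len(u))].T).T
def plane(n,px,z,st=None):
    o,d=rays(n,px,st);return o+d*((z-o[2])/d[:,2])[:,None]
def proj(n,P,st=None):
    c,Rw,o=cam(n,st);k,d=K(c)
    q=(np.array(P,float).reshape(-1,3)-o)@Rw
    return cv2.projectPoints(q,np.zeros(3),np.zeros(3),k,d)[0].reshape(-1,2)
def tri(n1,p1,n2,p2,st=None):
    A=np.zeros((3,3));b=np.zeros(3)
    for n,p in((n1,p1),(n2,p2)):
        o,d=rays(n,[p],st);d=d[0]/np.linalg.norm(d[0]);m=np.eye(3)-np.outer(d,d);A+=m;b+=m@o
    return np.linalg.solve(A,b)
E
python3 - <<'E'
from h import *
t=cv2.imread("pics/top0.png");s=cv2.imread("pics/side0.png")
a=cv2.resize(t[140:270,290:490],None,fx=4,fy=4,interpolation=cv2.INTER_CUBIC)[:, :800]
a=cv2.resize(t[145:270,285:415],(416,400),interpolation=cv2.INTER_CUBIC)
b=cv2.resize(s[130:265,310:430],(356,400),interpolation=cv2.INTER_CUBIC)
cv2.imwrite("pics/crop.png",np.hstack([a,b]))
for n in("top","side"):print(n,cam(n)[2])
def m(im,lo,hi):
    return cv2.inRange(cv2.cvtColor(im,cv2.COLOR_BGR2HSV),lo,hi)
for n,im in(("top",t),("side",s)):
  for nm,lo,hi in(("red",(0,180,120),(6,255,255)),("yel",(22,120,80),(35,255,255)),("green",(45,80,40),(85,255,255))):
    for c in cv2.findContours(m(im,lo,hi),0,2)[0]:
        if cv2.contourArea(c)>(100 if nm!="green" else 5):
            (x,y),wh,an=cv2.minAreaRect(c)
            if y>135: print(n,nm,np.round([x,y,*wh,an],1), cv2.boxPoints(((x,y),wh,an)).round(1).tolist())
E
```

```text
top [ 0.29049686 -0.02172041  1.07863337]
side [-0.28329324  0.60419372  1.02496723]
top red [315.1 243.4  14.3  28.8  74.1] [[299.29998779296875, 240.5], [327.0, 232.60000610351562], [330.8999938964844, 246.3000030517578], [303.20001220703125, 254.1999969482422]]
top red [388.4 240.7  29.3  14.3  35. ] [[372.29998779296875, 238.10000610351562], [380.5, 226.39999389648438], [404.5, 243.3000030517578], [396.29998779296875, 254.89999389648438]]
top red [380.8 172.6  22.8  10.8  36.9] [[368.3999938964844, 170.10000610351562], [374.8999938964844, 161.39999389648438], [393.20001220703125, 175.10000610351562], [386.70001220703125, 183.8000030517578]]
top yel [518.1 199.9   8.1  30.   84.8] [[502.79998779296875, 197.1999969482422], [532.7000122070312, 194.5], [533.4000244140625, 202.5], [503.6000061035156, 205.1999969482422]]
top yel [460.2 182.2  12.1  25.8  68.2] [[446.0, 181.39999389648438], [469.8999938964844, 171.8000030517578], [474.3999938964844, 183.0], [450.3999938964844, 192.60000610351562]]
top yel [262.3 173.7  49.8  67.6   3.6] [[235.39999389648438, 205.8000030517578], [239.600
[... 670 characters left out ...]
999969482422]]
side red [350.  147.5   7.   20.   90. ] [[340.0, 144.0], [360.0, 144.0], [360.0, 151.0], [340.0, 151.0]]
side yel [261.1 231.   62.8  46.5  42. ] [[222.1999969482422, 227.3000030517578], [253.3000030517578, 192.8000030517578], [300.0, 234.8000030517578], [268.8999938964844, 269.29998779296875]]
side green [356.  177.5  13.1   3.1  84.8] [[353.8999938964844, 171.10000610351562], [357.0, 170.8000030517578], [358.20001220703125, 183.89999389648438], [355.1000061035156, 184.1999969482422]]
side green [626.1 174.   24.7  44.3  57.4] [[600.7999877929688, 175.5], [638.0999755859375, 151.60000610351562], [651.4000244140625, 172.39999389648438], [614.2000122070312, 196.3000030517578]]
```

View pics/crop.png

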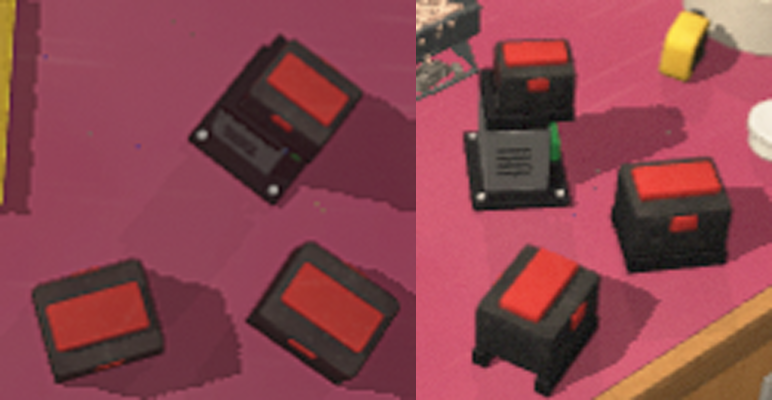

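The crop shows the docked pack at crop (305,90), which is clearly the smallest. The green button is on the right side of the grey block (side view crop (553,142)), and the look-alikes stand larger on the bench. Next I work out the poses.

```bash
python3 - <<'E'
from h import *
r=plane("top",[[368.4,170.1],[374.9,161.4],[393.2,175.1],[386.7,183.8]],.156)
print("red",r.round(4),r.mean(0),np.linalg.norm(r[1]-r[2]),np.linalg.norm(r[0]-r[1]),np.degrees(np.arctan2(*(r[1]-r[2])[[1,0]])))
print("tri red",tri("top",[380.8,172.6],"side",[350,147.5]))
f=plane("top",[[285+202/3.2,145+134/3.2],[285+273/3.2,145+189/3.2]],.005);print("screws",f,np.linalg.norm(f[0]-f[1]),np.degrees(np.arctan2(*(f[0]-f[1])[[1,0]])))
print("green side z.04",plane("side",[[355.5,177.5]],.04))
t=plane("top",[[235.4,205.8],[239.6,138.4],[289.3,141.5],[285.1,208.9]],.023)
print("tray",t,t.mean(0),np.linalg.norm(t[0]-t[1]),np.linalg.norm(t[1]-t[2]),np.degrees(np.arctan2(*(t[1]-t[0])[[1,0]])))
print("tray tri", tri("top",[262.3,173.7],"side",[261.1,231]))
for n,p,z in(("tape",[460,182],.06),("tin",[456,238],.03),("bottle",[190,178],.0),("packR",[388.4,240.7],.08),("packL",[315,243.4],.08)):print(n,plane("top",[p],z))
E
```

```text
red [[ 0.5687 -0.1274  0.156 ]
 [ 0.5932 -0.1423  0.156 ]
 [ 0.5618 -0.1906  0.156 ]
 [ 0.5377 -0.1755  0.156 ]] [ 0.56536902 -0.15897604  0.156     ] 0.05759880661766954 0.028718182031670363 56.95527810555639
tri red [ 0.56510518 -0.15960138  0.15494953]
screws [[ 0.55795332 -0.08938423  0.005     ]
 [ 0.5134792  -0.15699924  0.005     ]] 0.08093044743817757 56.66487908287832
green side z.04 [[ 0.55288018 -0.17823654  0.04      ]]
tray [[0.46768875 0.22443113 0.023     ]
 [0.66893146 0.24123843 0.023     ]
 [0.67325145 0.09425851 0.023     ]
 [0.47259924 0.08340526 0.023     ]] [0.57061772 0.16083333 0.023     ] 0.20194334835109312 0.14704339400563585 4.774125501248049
tray tri [0.56677088 0.15851084 0.01375162]
tape [[ 0.58876126 -0.3960635   0.06      ]]
tin [[ 0.43542548 -0.39846749  0.03      ]]
bottle [[0.54091488 0.37579713 0.        ]]
packR [[ 0.40472587 -0.20157058  0.08      ]]
packL [[ 0.37933483 -0.01049833  0.08      ]]
```

Request:
send_rows(
  moves=[
    [[0, 0, 0.0587, 0.08, 0.084, 0, 1], [0, 0, 0.0587, 0.08, 0.084, 0, 1], [0, 0, 0.0587, 0.08, 0.084, 0, 1], [0.0466, -0.0303, 0, 0.08, 0.084, 0, 1], [0.0466, -0.0303, 0, 0.08, 0.084, 0, 1]],
  ],
)

```text
clock: 0.72
ee_pos: [0.439, -0.4182, 0.2394]
orientation: [0.865, 0.47, 0.155, -0.084]
contact_force: [0.0, 0.1, -0.8]
opening: 0.088
grasp_force: 0.0
```

Request:
send_rows(
  moves=[
    [[0.0466, -0.0303, 0, 0.06, 0.08, -0.03, 1], [0.0466, -0.0303, 0, 0.08, 0.08, -0.06, 1], [0.0466, -0.0303, 0, 0.08, 0.09, -0.08, 1], [0, 0, 0, 0, 0, 0, 1]],
  ],
)

```text
clock: 1.23
ee_pos: [0.5229, -0.3163, 0.1644]
orientation: [0.796, 0.43, 0.372, -0.208]
contact_force: [-0.7, 0.1, -0.2]
opening: 0.088
grasp_force: 0.0
```

```bash
python3 - <<'E'
from h import *
s=robot.get_state();print(s["clock"],s["ee_pos"],s["joints"].round(2),s["contact_force"].round(2));print(R.from_quat(s["orientation"]).as_matrix().round(3))
im=imaging.snapshot("wrist");cv2.imwrite("pics/w1.png",im);np.save("w1.npy",np.r_[s["ee_pos"],s["orientation"]])
h=cv2.cvtColor(im,cv2.COLOR_BGR2HSV)
for nm,lo,hi in(("red",(0,180,100),(6,255,255)),("green",(45,80,40),(85,255,255))):
  for c in cv2.findContours(cv2.inRange(h,lo,hi),0,2)[0]:
    if cv2.contourArea(c)>80: print(nm,cv2.boxPoints(cv2.minAreaRect(c)).round(1).tolist())
E
```

```text
1.225 [ 0.52294391 -0.3163327   0.16442102] [ 1.2   0.84 -0.49  1.6  -0.56  1.08  0.58] [-0.69  0.07 -0.2 ]
[[ 0.355  0.839  0.413]
 [ 0.529 -0.544  0.651]
 [ 0.771 -0.012 -0.637]]
red [[66.0, 274.3999938964844], [83.80000305175781, 208.10000610351562], [134.10000610351562, 221.60000610351562], [116.30000305175781, 287.8999938964844]]
red [[-7.0, 124.5], [22.299999237060547, 93.30000305175781], [64.69999694824219, 133.1999969482422], [35.400001525878906, 164.39999389648438]]
red [[226.60000610351562, 96.4000015258789], [235.39999389648438, 37.29999923706055], [278.6000061035156, 43.70000076293945], [269.79998779296875, 102.80000305175781]]
green [[251.0, 200.0], [251.0, 177.0], [289.0, 177.0], [289.0, 200.0]]
```

View pics/w1.png

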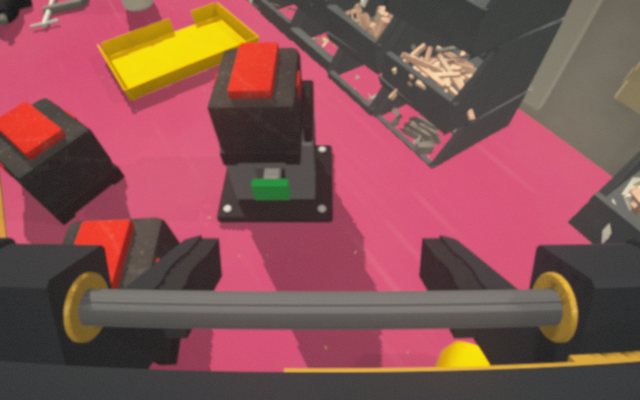

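The wrist view shows the dock front with the green button at (270,189), the left finger tip at about (205,245), and a larger pack at lower left.

```bash
python3 - <<'E'
from h import *
v=np.load("w1.npy");st=dict(ee_pos=v[:3],orientation=v[3:])
c=np.array([.5652,-.1592,0]);a=np.radians(57);ex=np.array([np.cos(a),np.sin(a),0]);ey=np.array([-ex[1],ex[0],0])
for y,z in((0,.04),(17,.028),(-17,.028),(17,.052),(-17,.052)):print("pred",y,z,proj("wrist",c-.028*ex+y/1000*ey+[0,0,z],st))
def onplane(px,x0):
    o,d=rays("wrist",px,st);n=ex;t=((c+x0*ex-o)@n)/(d@n);p=o+d*t[:,None]-c;return np.c_[p@ex,p@ey,p[:,2]]
print("meas button on face plane",onplane([[270.,188.5],[251,200],[289,200]],-.028).round(4))
s=plane("wrist",[[227,209],[322,209],[322,150],[243,147]],.006,st)-c;print("screws dock",(s@ex).round(4),(s@ey).round(4))
r=np.array([[226.6,96.4],[235.4,37.3],[278.6,43.7],[269.8,102.8]]);p=plane("wrist",r,.156,st);print("red",p.mean(0),np.c_[(p-c)@ex,(p-c)@ey])
q=plane("wrist",[[128,287],[84,208],[134,221]],.08,st)-c;print("packR red",q@ex,q@ey)
print("tcp dock",(v[:3]-c)@ex,(v[:3]-c)@ey)
E
```

```text
pred 0 0.04 [[269.78130279 193.74057521]]
pred 17 0.028 [[253.63697448 201.32316637]]
pred -17 0.028 [[289.17552703 201.09443092]]
pred 17 0.052 [[249.31180041 185.97188373]]
pred -17 0.052 [[286.96515365 185.68011699]]
meas button on face plane [[-0.028  -0.0012  0.048 ]
 [-0.028   0.0192  0.0302]
 [-0.028  -0.017   0.0298]]
screws dock [-0.0218 -0.0225  0.0586  0.0646] [ 0.0486 -0.048  -0.0482  0.0432]
red [ 0.56440074 -0.16019333  0.156     ] [[-0.03329046  0.01375817]
 [ 0.03970092  0.01864426]
 [ 0.02906591 -0.01627545]
 [-0.04054991 -0.01560972]]
packR red [-0.13540791 -0.07021057 -0.08242986] [0.08340176 0.14056516 0.0949857 ]
tcp dock -0.1547968874521236 -0.05014166060990098
```

Request:
send_rows(
  moves=[
    [[0, 0, 0, 0.04, 0.058, -0.081, 1], [0, 0, 0, 0.04, 0.058, -0.081, 1], [0, 0, 0, 0.04, 0.058, -0.081, 1], [0, 0, 0, 0.04, 0.058, -0.081, 1], [0, 0, 0, 0, 0, 0, 1]],
  ],
)

```text
clock: 1.9
ee_pos: [0.5902, -0.2256, 0.0423]
orientation: [0.796, 0.434, 0.371, -0.202]
contact_force: [-0.6, -0.1, 0.4]
opening: 0.0886
grasp_force: 0.0
```

```bash
cat > w.py <<'E'
from h import *
import sys
s=robot.get_state();c=np.array([.5652,-.1592,0]);a=np.radians(57);ex=np.array([np.cos(a),np.sin(a),0]);ey=np.array([-ex[1],ex[0],0])
p=s["ee_pos"]-c;print(s["clock"],"dock",p@ex,p@ey,p[2],"F",s["contact_force"].round(1),s["joints"].round(2))
if len(sys.argv)>1: cv2.imwrite(f"pics/{sys.argv[1]}.png",np.hstack([imaging.snapshot("wrist")[:,100:440],cv2.resize(imaging.snapshot("side")[90:230,270:430],(457,400))]))
E
python3 w.py w2
```

```text
1.9 dock -0.04213869202680269 -0.05711473975663363 0.04233565231926486 F [-0.6 -0.1  0.4] [ 1.06  1.03 -0.53  1.66 -0.61  0.78  0.65]
```

View pics/w2.png

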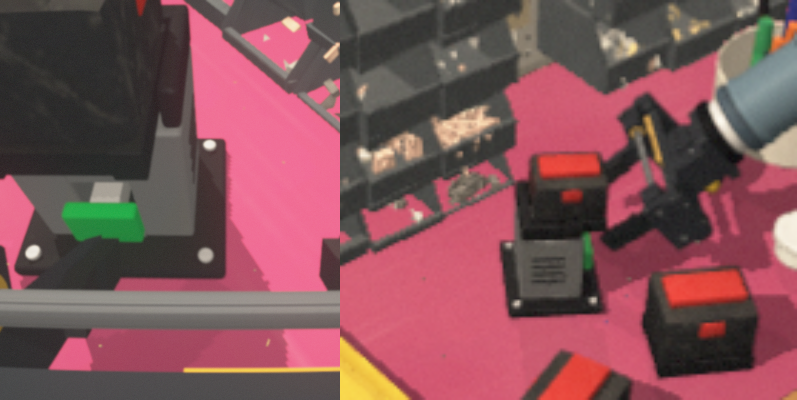

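The finger tip (crop (95,238)) stands right in front of the green button. I lower it a little, then push in small steps.

Request:
send_rows(
  moves=[
    [[0, 0, 0, -0.006, 0.004, -0.018, 1], [0, 0, 0, 0, 0, 0, 1], [0, 0, 0, 0.0055, 0.0084, 0, 1], [0, 0, 0, 0.0055, 0.0084, 0, 1], [0, 0, 0, 0.0055, 0.0084, 0, 1]],
  ],
)

```text
clock: 2.62
ee_pos: [0.5935, -0.2156, 0.0339]
orientation: [0.797, 0.432, 0.371, -0.201]
contact_force: [-3.0, -4.3, 2.6]
opening: 0.088
grasp_force: 2.6
```

```bash
python3 w.py
```

```text
2.625 dock -0.0318881224829918 -0.0545117325004537 0.03385378822473805 F [-3.  -4.3  2.6] [ 1.05  1.04 -0.54  1.67 -0.61  0.75  0.65]
```

Request:
send_rows(
  moves=[
    [[0, 0, 0, 0.0055, 0.0084, 0, 1], [0, 0, 0, 0.0055, 0.0084, 0, 1], [0, 0, 0, 0, 0, 0, 1]],
  ],
)

```text
clock: 3.0
ee_pos: [0.5976, -0.2095, 0.0337]
orientation: [0.797, 0.432, 0.371, -0.201]
contact_force: [-4.1, -5.2, 3.4]
opening: 0.0882
grasp_force: 3.1
```

```bash
python3 w.py w3
```

```text
3.0 dock -0.024546559973344796 -0.05461145494006994 0.03372673701416573 F [-4.1 -5.2  3.4] [ 1.04  1.04 -0.54  1.67 -0.62  0.74  0.65]
```

View pics/w3.png

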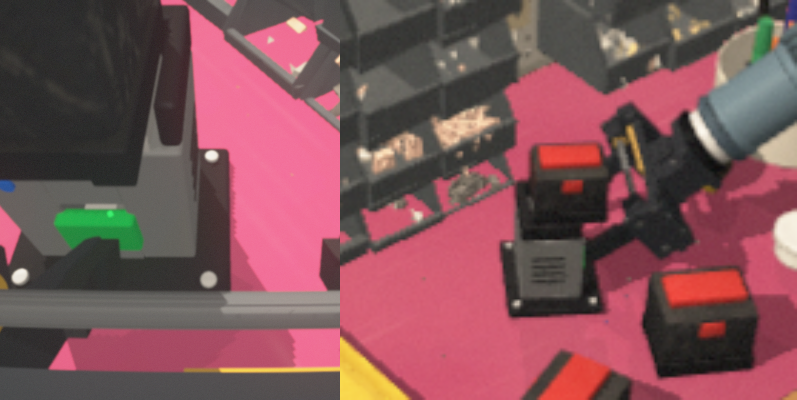

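Request:
send_rows(
  moves=[
    [[0, 0, 0, -0.022, -0.0335, 0, 1], [0, 0, 0, -0.042, -0.0645, 0.064, 1], [0, 0, 0, -0.042, -0.0645, 0.064, 1], [0, 0, 0, -0.042, -0.0645, 0.09, 1], [0, 0, 0, 0, 0, 0.12, 1]],
  ],
)

```text
clock: 3.72
ee_pos: [0.5364, -0.303, 0.1688]
orientation: [0.798, 0.43, 0.371, -0.201]
contact_force: [0.4, -0.4, 0.9]
opening: 0.0883
grasp_force: 0.0
```

```bash
python3 w.py; python3 - <<'E'
from h import *
for n in("top","side"):
  im=imaging.snapshot(n);h=cv2.cvtColor(im,cv2.COLOR_BGR2HSV);cv2.imwrite(f"pics/{n}4.png",im)
  for c in cv2.findContours(cv2.inRange(h,(0,180,120),(6,255,255)),0,2)[0]:
    if cv2.contourArea(c)>100:
      r=cv2.minAreaRect(c)
      if 340<r[0][0]<392 and 130<r[0][1]<200: print(n,r); globals()[n]=r[0]
print(tri("top",top,"side",side))
E
```

```text
3.725 dock -0.13628471242989101 -0.05418411585138615 0.1688050726604563 F [ 0.4 -0.4  0.9] [ 1.17  0.83 -0.5   1.62 -0.57  1.05  0.57]
top ((381.5400390625, 171.280029296875), (23.200000762939453, 11.0), 36.869895935058594)
side ((350.0, 144.5), (7.0, 20.0), 90.0)
[ 0.56570476 -0.15965023  0.16525821]
```

Request:
send_rows(
  moves=[
    [[-0.0466, 0.0303, 0, 0, 0, 0.12, 1], [-0.0466, 0.0303, 0, 0, 0, 0.1, 1], [-0.0466, 0.0303, 0, 0.022, 0.12, 0, 1], [-0.0466, 0.0303, 0, 0.022, 0.12, 0, 1], [-0.0466, 0.0303, 0, 0.022, 0.12, 0, 1]],
  ],
)

```text
clock: 4.45
ee_pos: [0.565, -0.1552, 0.2577]
orientation: [0.879, 0.477, -0.001, 0.001]
contact_force: [0.9, 0.6, 0.1]
opening: 0.0883
grasp_force: 0.0
```

Request:
send_rows(
  moves=[
    [[0, 0, 0, 0, 0, 0, 1], [0, 0, 0, 0, 0, 0, 1]],
  ],
)

```text
clock: 4.7
ee_pos: [0.5646, -0.1556, 0.2563]
orientation: [0.878, 0.478, 0.001, -0.002]
contact_force: [-0.7, -0.6, 0.8]
opening: 0.0882
grasp_force: 0.0
```

```bash
python3 w.py; python3 - <<'E'
from h import *
s=robot.get_state();im=imaging.snapshot("wrist");cv2.imwrite("pics/w5.png",im)
M=R.from_quat(s["orientation"]);print(M.as_matrix().round(3), s["ee_pos"])
a=np.radians(57);T=np.c_[[np.cos(a),np.sin(a),0],[np.sin(a),-np.cos(a),0],[0,0,-1]]
print("rot units",((R.from_matrix(T)*M.inv()).as_rotvec()/np.pi).round(4))
h=cv2.cvtColor(im,cv2.COLOR_BGR2HSV)
for c in cv2.findContours(cv2.inRange(h,(0,180,100),(6,255,255)),0,2)[0]:
  if cv2.contourArea(c)>200:
    b=cv2.boxPoints(cv2.minAreaRect(c));p=plane("wrist",b,.168,s);print(b.round(0).tolist(),p.mean(0),[np.degrees(np.arctan2(*(p[i+1]-p[i])[[1,0]])).round(1) for i in(0,1)],np.linalg.norm(p[1]-p[0]),np.linalg.norm(p[2]-p[1]))
E
```

```text
4.7 dock 0.0026577757712387944 0.0024314979694976782 0.25628307385489996 F [-0.7 -0.6  0.8] [ 0.37  0.42 -0.23  1.69  0.1   1.05 -0.47]
[[ 0.543  0.84  -0.001]
 [ 0.84  -0.543  0.003]
 [ 0.002 -0.002 -1.   ]] [ 0.5646083  -0.15564671  0.25628307]
rot units [-0.001  -0.0002 -0.0005]
[[214.0, 265.0], [230.0, 265.0], [230.0, 290.0], [214.0, 290.0]] [ 0.47367157 -0.16270184  0.168     ] [np.float64(-32.3), np.float64(-126.9)] 0.011527325207801956 0.019904511095542428
[[306.0, 163.0], [350.0, 163.0], [350.0, 248.0], [306.0, 248.0]] [ 0.56630446 -0.1593073   0.168     ] [np.float64(-32.8), np.float64(-121.6)] 0.0288465583387563 0.0597789542293813
[[20.0, 147.0], [43.0, 114.0], [116.0, 165.0], [94.0, 198.0]] [ 0.4375111 -0.0340165  0.168    ] [np.float64(12.9), np.float64(-68.7)] 0.030179036257885997 0.05869158236705577
```

View pics/w5.png

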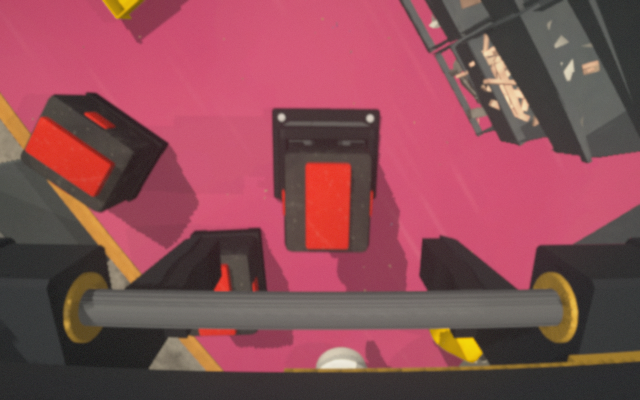

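The red piece is centred at (328,206) with its axes aligned to the tool. I descend to grasp.

Request:
send_rows(
  moves=[
    [[0, 0, 0, 0.003, -0.009, -0.06, 1], [0, 0, 0, 0, 0, -0.09, 1], [0, 0, 0, 0, 0, -0.09, 1], [0, 0, 0, 0, 0, -0.06, 1], [0, 0, 0, 0, 0, -0.036, 1]],
  ],
)

```text
clock: 5.38
ee_pos: [0.5642, -0.1632, 0.1209]
orientation: [0.88, 0.474, 0.0, -0.002]
contact_force: [0.9, 0.0, 0.5]
opening: 0.0882
grasp_force: 0.0
```

Request:
send_rows(
  moves=[
    [[0, 0, 0, 0, 0, 0, 1], [0, 0, 0, 0, 0, 0, -0.2], [0, 0, 0, 0, 0, 0, -0.2], [0, 0, 0, 0, 0, 0, -0.2], [0, 0, 0, 0, 0, 0, -0.2]],
  ],
  newtons=30,
)

```text
clock: 6.0
ee_pos: [0.5668, -0.1599, 0.1234]
orientation: [0.879, 0.477, 0.002, -0.0]
contact_force: [0.5, -0.6, 2.3]
opening: 0.0621
grasp_force: 30.0
```

Request:
send_rows(
  moves=[
    [[0, 0, 0, 0, 0, 0.04, -0.2], [0, 0, 0, 0, 0, 0.07, -0.2], [0, 0, 0, 0, 0, 0.07, -0.2], [0, 0, 0, 0, 0, 0.05, -0.2], [0, 0, 0, 0, 0, 0, -0.2]],
  ],
)

```text
clock: 6.62
ee_pos: [0.5667, -0.1597, 0.2162]
orientation: [0.879, 0.477, 0.002, -0.0]
contact_force: [-0.3, 0.0, -4.7]
opening: 0.0618
grasp_force: 30.0
```

Request:
send_rows(
  moves=[
    [[0, 0, 0, 0, 0.08, 0, -0.2], [0, 0, 0, 0, 0.12, 0, -0.2], [0, 0, 0, 0, 0.12, 0, -0.2], [0, 0, 0, 0.002, 0.12, 0, -0.2], [0, 0, 0, 0, 0.12, 0, -0.2]],
  ],
)

```text
clock: 7.25
ee_pos: [0.5657, 0.0656, 0.2134]
orientation: [0.879, 0.477, -0.0, -0.001]
contact_force: [0.9, 0.4, -3.6]
opening: 0.0614
grasp_force: 30.0
```

Request:
send_rows(
  moves=[
    [[0, 0, 0, 0, 0.12, 0, -0.2], [0, 0, 0, 0, 0.08, 0, -0.2], [0, 0, 0, 0, 0.04, 0, -0.2], [0, 0, 0, 0, 0, 0, -0.2], [0, 0, 0, 0, 0, 0, -0.2]],
  ],
)

```text
clock: 7.88
ee_pos: [0.5671, 0.1578, 0.2142]
orientation: [0.88, 0.476, 0.0, -0.0]
contact_force: [0.5, -0.3, -4.3]
opening: 0.0619
grasp_force: 30.0
```

```bash
python3 - <<'E'
from h import *
s=robot.get_state();print(s)
a=imaging.snapshot("top")[100:260,200:400];b=imaging.snapshot("side")[100:300,180:380]
cv2.imwrite("pics/c6.png",np.hstack([cv2.resize(a,(400,320)),cv2.resize(b,(320,320))]))
E
```

```text
{'clock': 7.875, 'joints': array([-0.12184887,  0.47825045, -0.30245339,  1.71617775,  0.16586577,
        0.97169013, -1.06514539]), 'joint_velocities': array([ 8.63157606e-03, -4.26824553e-03,  5.48591889e-05, -2.95226178e-03,
       -3.01804545e-03, -5.10890898e-04, -2.01771295e-03]), 'effort': array([-1.14601281e+00, -5.38318276e+01, -3.91100228e+00, -2.50665772e+01,
       -1.26809618e-01, -9.51901730e-02,  8.13607712e-04]), 'ee_pos': array([0.56708945, 0.15784931, 0.21418538]), 'orientation': array([ 8.79547221e-01,  4.75811356e-01,  3.58695754e-04, -3.34686493e-04]), 'contact_force': array([ 0.52087451, -0.3499139 , -4.26435349]), 'torque': array([-0.08385752, -0.06815263, -0.06592242]), 'grasp_force': 29.991578394547105, 'opening': 0.061888168978732755}
```

View pics/c6.png

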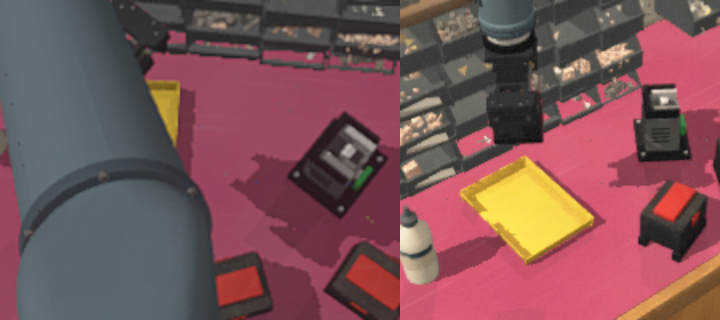

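The pack is held above the tray and the dock is empty. I descend.

Request:
send_rows(
  moves=[
    [[0, 0, 0, 0, 0, -0.09, -0.2], [0, 0, 0, 0, 0, -0.11, -0.2], [0, 0, 0, 0, 0, -0.11, -0.2], [0, 0, 0, 0, 0, -0.08, -0.2], [0, 0, 0, 0, 0, 0, -0.2]],
  ],
)

```text
clock: 8.6
ee_pos: [0.5652, 0.1583, 0.0565]
orientation: [0.879, 0.476, -0.002, -0.001]
contact_force: [-0.7, -0.5, -4.4]
opening: 0.0619
grasp_force: 30.0
```

Request:
send_rows(
  moves=[
    [[0, 0, 0, 0, 0, -0.02, -0.2], [0, 0, 0, 0, 0, -0.02, -0.2], [0, 0, 0, 0, 0, -0.012, -0.2], [0, 0, 0, 0, 0, -0.008, -0.2], [0, 0, 0, 0, 0, 0, -0.2]],
  ],
)

```text
clock: 9.22
ee_pos: [0.5669, 0.1602, 0.0346]
orientation: [0.879, 0.477, 0.001, -0.001]
contact_force: [-0.1, -0.2, -2.9]
opening: 0.0618
grasp_force: 30.0
```

Request:
send_rows(
  moves=[
    [[0, 0, 0, 0, 0, -0.01, -0.2], [0, 0, 0, 0, 0, -0.01, -0.2], [0, 0, 0, 0, 0, 0, -0.2]],
  ],
)

```text
clock: 9.6
ee_pos: [0.5666, 0.1601, 0.0262]
orientation: [0.879, 0.477, 0.001, -0.001]
contact_force: [-0.2, 0.7, -3.7]
opening: 0.0618
grasp_force: 30.0
```

Request:
send_rows(
  moves=[
    [[0, 0, 0, 0, 0, -0.006, -0.2], [0, 0, 0, 0, 0, 0, -0.2]],
  ],
)

```text
clock: 9.85
ee_pos: [0.5668, 0.1602, 0.0241]
orientation: [0.879, 0.477, 0.001, -0.001]
contact_force: [0.1, 0.7, -3.7]
opening: 0.0618
grasp_force: 30.0
```

Request:
send_rows(
  moves=[
    [[0, 0, 0, 0, 0, -0.004, -0.2], [0, 0, 0, 0, 0, 0, -0.2]],
  ],
)

```text
clock: 10.1
ee_pos: [0.5669, 0.1602, 0.0226]
orientation: [0.879, 0.477, 0.001, -0.001]
contact_force: [0.6, -0.7, -4.0]
opening: 0.0619
grasp_force: 30.0
```

Request:
send_rows(
  moves=[
    [[0, 0, 0, 0, 0, -0.004, -0.2], [0, 0, 0, 0, 0, 0, -0.2]],
  ],
)

```text
clock: 10.35
ee_pos: [0.567, 0.1602, 0.0224]
orientation: [0.879, 0.477, 0.001, -0.001]
contact_force: [-4.5, -2.0, 10.3]
opening: 0.0614
grasp_force: 30.0
```

The pack is touching the floor. I ease the load and release.

Request:
send_rows(
  moves=[
    [[0, 0, 0, 0, 0, 0.002, -0.2], [0, 0, 0, 0, 0, 0, 1], [0, 0, 0, 0, 0, 0, 1], [0, 0, 0, 0, 0, 0, 1], [0, 0, 0, 0, 0, 0, 1]],
  ],
)

```text
clock: 10.98
ee_pos: [0.567, 0.1602, 0.0218]
orientation: [0.879, 0.477, 0.001, -0.001]
contact_force: [-0.3, 0.5, -0.3]
opening: 0.0883
grasp_force: 0.0
```

Request:
send_rows(
  moves=[
    [[0, 0, 0, 0, 0, 0.03, 1], [0, 0, 0, 0, 0, 0.08, 1], [0, 0, 0, 0, 0, 0.12, 1], [0, 0, 0, 0, 0, 0.12, 1], [0, 0, 0, 0, 0, 0.12, 1]],
  ],
)

```text
clock: 11.6
ee_pos: [0.5669, 0.1602, 0.2124]
orientation: [0.879, 0.477, 0.002, -0.001]
contact_force: [1.3, -1.2, -0.3]
opening: 0.0881
grasp_force: 0.0
```

Request:
send_rows(
  moves=[
    [[0, 0, 0, -0.1, -0.1, 0, 1], [0, 0, 0, -0.05, -0.12, 0, 1], [0, 0, 0, 0, -0.12, 0, 1], [0, 0, 0, 0, -0.12, 0, 1], [0, 0, 0, 0, 0, 0, 1]],
  ],
)

```text
clock: 12.22
ee_pos: [0.5067, -0.0283, 0.2106]
orientation: [0.881, 0.474, 0.001, 0.0]
contact_force: [0.2, 1.2, 0.1]
opening: 0.0884
grasp_force: 0.0
```

```bash
python3 - <<'E'
from h import *
s=robot.get_state();print(s["clock"],s["ee_pos"],s["contact_force"],s["opening"])
t=imaging.snapshot("top");b=imaging.snapshot("side")
cv2.imwrite("pics/c7.png",np.hstack([cv2.resize(t[100:260,150:350],(400,320)),cv2.resize(b[100:300,160:360],(320,320))]))
C={}
for n,im in(("top",t),("side",b)):
  for c in cv2.findContours(cv2.inRange(cv2.cvtColor(im,cv2.COLOR_BGR2HSV),(0,180,120),(6,255,255)),0,2)[0]:
    r=cv2.minAreaRect(c)
    if r[1][0]*r[1][1]>60 and r[0][1]>130 and r[0][0]<310: print(n,r);C[n]=r[0]
print(tri("top",C["top"],"side",C["side"]))
E
```

```text
12.225 [ 0.50673476 -0.02826193  0.21055878] [0.2205241  1.24871053 0.13340088] 0.0884460551323494
top ((260.0487976074219, 170.4390411376953), (19.99024200439453, 10.30746841430664), 38.65980911254883)
side ((257.4922790527344, 217.86154174804688), (8.764263153076172, 21.411426544189453), 86.8201675415039)
[0.56567085 0.16044983 0.06547671]
```

View pics/c7.png

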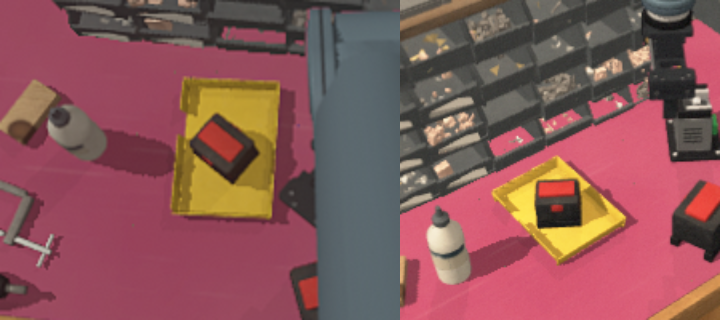

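The pack stands upright in the middle of the tray: the red top triangulates to (0.566, 0.160, 0.065), and the arm is clear. I hand the job in.

```bash
python3 -c "
from station import robot
print(robot.sign_off())"
```

```text
the job is handed in; nothing more can be done
None
```

The latch was released, and the pack now stands upright near the middle of the tray with the arm clear. I handed the job in at about 12 s; the sign-off gave no verdict.

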